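Sweep finished nuts off the fixture plate

TASK

With closed fingers, sweep the three brass nuts off the fixture plate over its edge into the green tray beside it. Only push them along the plate, never lift them, and leave the aluminium pawn on the plate and the plug and V-block behind it standing where they are.

Things in the scene. Friction and masses are not known exactly. Their poses are not given: they have to be found in the camera images.
- plate: Dark steel fixture plate fixed on the bench, 216 mm (its x) by 220 mm (its y), flat top 40 mm above its origin, which is the centre of its underside at bench height; z up. Along its two edges at x = -105 and +105 mm runs a bright steel lip 6 mm wide standing 8 mm above the top; the two ends at y = -110 and +110 mm are open and one tray stands 1 mm beyond each. Bright spots on top are flush.
- tray_green: Green open tray fixed on the bench, 210 mm (its x) by 100 mm (its y), 34 mm high, walls and floor about 4 mm, so its rim is 6 mm below the plate's top. It stands at either open end of the plate (centre 161 mm from the plate's centre along plate y, axes parallel to the plate's). Origin: centre of its underside; z up. A nut pushed until its centre is some 25 mm past the plate's edge drops into it.
- tray_red: Red tray like the green one, at the plate's other end (for scrap; not to be used). Origin: centre of its underside.
- nut1: Brass hexagon nut, 30 mm across flats, 34.6 mm across corners, 16 mm high, 12 mm hole, about 65 g, loose, lying flat on top of the plate. Origin at its very centre (8 mm above its underside); z along the hole, up at the start; any yaw. Its centre starts at least 45 mm from the plate's open ends and at least 44 mm in x (plate frame) from every other nut and the pawn, so a straight lane along the plate's y past the others is free.
- nut2: Second brass hexagon nut, 30 mm across flats, 34.6 mm across corners, 16 mm high, 12 mm hole, about 65 g, loose, lying flat on top of the plate. Origin at its very centre (8 mm above its underside); z along the hole, up at the start; any yaw. Its centre starts at least 45 mm from the plate's open ends and at least 44 mm in x (plate frame) from every other nut and the pawn, so a straight lane along the plate's y past the others is free.
- nut3: Third brass hexagon nut, 30 mm across flats, 34.6 mm across corners, 16 mm high, 12 mm hole, about 65 g, loose, lying flat on top of the plate. Origin at its very centre (8 mm above its underside); z along the hole, up at the start; any yaw. Its centre starts at least 45 mm from the plate's open ends and at least 44 mm in x (plate frame) from every other nut and the pawn, so a straight lane along the plate's y past the others is free.
- pawn: Turned aluminium chess pawn, base 30 mm in diameter, 57 mm high, about 50 g, standing loose on the plate among the nuts; bystander. Origin: centre of its underside; z up.
- plug: Round aluminium threaded plug, 68 mm in diameter, 48 mm high, standing loose on the bench beyond the plate; bystander. Origin: centre of its underside; z up.
- vblock: Steel V-block 50 by 70 mm, 47 mm high, loose on the bench beyond the plate; bystander. Origin: centre of its underside; z up.
Not all that is in view belongs to the job. Leave any pink or white look-alike of the tray_green alone.

How it is judged:
At the end, for the whole second after the job is handed in: The centres of all three nuts lie inside the green tray, below its 34 mm rim, at rest (under 20 mm/s); pawn, plug and V-block are upright (within 0.2 rad) and within 20 mm of where they began (x of nut1 in the frame of tray_green between -0.103 and 0.103 m and y of nut1 in the frame of tray_green between -0.048 and 0.048 m and z of each of nut1, nut2, nut3 in the frame of tray_green below 0.034 m and linear speed of each of nut1, nut2, nut3 below 0.02 m/s and x of nut2 in the frame of tray_green between -0.103 and 0.103 m and y of nut2 in the frame of tray_green between -0.048 and 0.048 m and x of nut3 in the frame of tray_green between -0.103 and 0.103 m and y of nut3 in the frame of tray_green between -0.048 and 0.048 m and distance of each of pawn, plug, vblock from where it was at the start of the episode below 0.02 m and angle between each of pawn, plug, vblock's own z axis and vertical below 0.2 rad); the robot touches nothing.
It fails at once if a nut is lifted: more than 5 mm up while level, or its centre more than 15 mm up however tilted (height (world z) of any of nut1, nut2, nut3 above 0.063 m or (height (world z) of nut1 above 0.053 m and angle between nut1's own z axis and vertical below 0.1 rad) or (height (world z) of nut2 above 0.053 m and angle between nut2's own z axis and vertical below 0.1 rad) or (height (world z) of nut3 above 0.053 m and angle between nut3's own z axis and vertical below 0.1 rad)).
It fails at once if the aluminium pawn is knocked over or shifted more than 20 mm (distance of pawn from where it was at the start of the episode above 0.02 m or angle between pawn's own z axis and vertical above 0.4 rad).
It fails at once if the threaded plug is knocked over or shifted more than 20 mm (distance of plug from where it was at the start of the episode above 0.02 m or angle between plug's own z axis and vertical above 0.4 rad).
It fails at once if the V-block is knocked over or shifted more than 20 mm (distance of vblock from where it was at the start of the episode above 0.02 m or angle between vblock's own z axis and vertical above 0.4 rad).
It also fails if it takes over 58 s, if anything falls off the work surface, if the arm or the gripper's body presses on something with over 40 N, if the wrist force passes 120 N, or if a joint passes its speed limit or range.

ROBOT

A 6-joint arm with a two-finger parallel gripper is mounted at the origin on the work surface. World frame = base frame: x ahead of the robot, y to its left, z up, the work surface at z = 0. Lengths are in m, angles in rad, forces in N, time in s.
With the tool pointing down it reaches from about 0.3 to 0.775 m from the base axis. Payload 14.6 kg.
Tool frame: the origin (TCP) lies at the very end of the fingers, on their centre line; the grasp point (between the pads) lies 19 mm behind it; z points along the fingers, y is the direction in which the jaws open and shut (so a half turn about z gives the same grasp; the last joint's range is limited). The gripper opens to 85 mm and grips with 20 to 120 N. Pads are 22 mm wide; open, the fingers measure 114 mm over their backs; the gripper's body (76 mm by 85 mm) begins 54 mm behind the grasp point. The pads swing forward as they close: fully open they stand 13 mm farther back than shut.
Start: joints at [1.143, 0.3, 1.521, -0, 1.321, -0.067], TCP at [0.194, 0.515, 0.231] pointing down, gripper open.
Joint ranges: [-3.03, 3.03], [-0.79, 2.21], [0.23, 2.52], [-1.04, 4.18], [0, 3.07], [-2.55, 2.55]. Speed limits (rad/s): [2.22, 2.22, 2.57, 3.14, 3.14, 3.14].

INTERFACE

Orientations are given as a 3x3 rotation matrix whose columns are the frame's x, y, z axes.
In Python, from rig import r gives the robot as it stands. The module is installed in compiled form; this text tells all that it offers. Calls block until the motion is done:
- r.move_to(position, orientation): joint-space move of the TCP to a pose.
- r.movel(position, ori=None, speed=0.15, stop_force=None): straight line of the TCP; ori=None keeps the orientation; speed is the mean speed in m/s. With stop_force (N) it stops when the force on the tool has changed by that much, and returns True; else False.
- r.set_joints(angles): joint-space move.
- r.command_gripper(opening, force=None): opening from 0.0 (shut) to 1.0 (fully open); force is the grip in N (None keeps the last); returns when the fingers have stopped.
- r.pause(seconds).
- r.solve_ik(position, orientation): joint angles nearest the present ones, or None.
- r.get_image(name): name is "side" or "top" or "wrist"; returns a dict with "color" (420x560x3 uint8, blue, green, red), "vertical_fov" (degrees; the focal length in pixels is half the picture's height over the tangent of half this angle, whatever the lens; pixels are square), "cx", "cy" (the principal point, pixels), "rvec" (rotation vector, rad) and "tvec" (3), from world to camera coordinates, as OpenCV has them; the wrist camera has in their place "T_tool_cam" (4x4, takes a point from camera to tool coordinates, whose origin is the TCP and whose axes are the flange's). Camera axes: x right, y down, z forward; pixel columns grow to the right and rows downward; lengths in m; the calibration is good to about 2 mm. A picture is of the moment at which its call begins: read the wrist's pose just before it. There is no depth.
A pose or a line that the arm cannot do raises r.IKError and nothing moves.
- r.hand_in(): hands the job in, once; it reports no verdict.
Trained networks look in a picture, given as the dict that the camera call returned (one of the last four; its "shot" number tells which), for a name from the list of things; names that differ only in an ending like _2 or _b are one class to them, and where a whole thing is asked for, a point or a joint stands for the part that bears it (a point fixed in the world has none). Each returns a list of dicts, best first, with "conf" (0 to 1); they miss things now and then, are a little off and sometimes report something else, mostly with a low value. They report only what shows in the picture. A call takes as long as a camera call. They do not tell look-alikes from the thing itself.
- r.boxes_of(picture, label): "rect" ([centre column, centre row, width, height] in pixels, round what is visible of it).
- r.trace(picture, label): "region" (420x560 bool, what is visible of it) and "rect" ([centre column, centre row, width, height] in pixels, round what is visible of it).
- r.pinpoint(picture, label): "xy" ([column, row] in pixels: a listed point, or the origin of a listed thing).
Readings, each from a call of its own:
- r.current_clock(): time.
- r.current_joint_positions(): joint angles.
- r.current_joint_vel(): joint speeds.
- r.current_joint_torque(): joint torques, N m.
- r.current_position(): TCP position.
- r.current_tcp_rot(): TCP orientation.
- r.current_wrist_force(): force on the tool from outside, world axes, zero at the start.
- r.current_torque(): the same for the moment, N m.
- r.current_grip_width(): opening from 0.0 (shut) to 1.0 (fully open).
Only numpy, scipy, OpenCV 4.12 (cv2) and the standard library are available. Lean on these libraries where they do the work, as an engineer would, in place of code of your own. Each camera call takes 0.05 s, during which the arm holds its last target.

## Working session

There is one attempt and no reset: what is moved stays moved. The work goes in short steps, each a Python script; the robot and the scene stay as the last script left them, time stands still between calls to the robot, and variables do not carry over. Pictures are saved under pics/ and viewed, and the job is handed in when it is done.

```bash
mkdir -p pics; ls; cat > h.py <<'E'
import numpy as np, cv2
from rig import r
def K(p):
    f=210/np.tan(np.radians(p["vertical_fov"])/2)
    return np.array([[f,0,p["cx"]],[0,f,p["cy"]],[0,0,1.]])
def ray(p,uv,z):
    R=cv2.Rodrigues(np.array(p["rvec"],float))[0]; t=np.array(p["tvec"],float).ravel()
    d=R.T@np.linalg.inv(K(p))@np.array([uv[0],uv[1],1.]); c=-R.T@t
    return c+d*(z-c[2])/d[2]
def proj(p,P):
    return cv2.projectPoints(np.array(P,float).reshape(-1,3),np.array(p["rvec"],float),np.array(p["tvec"],float),K(p),None)[0].reshape(-1,2)
E
python3 - <<'E'
from h import *
for n in ["top","side"]:
    p=r.get_image(n); cv2.imwrite(f"pics/{n}0.png",p["color"])
    print(n,p["vertical_fov"],p["cx"],p["cy"],np.round(p["rvec"],3).ravel(),np.round(p["tvec"],3).ravel())
    for l in ["plate","tray_green","tray_red","nut1","pawn","plug","vblock"]:
        print(l,[(np.round(d["xy"],1).tolist(),round(d["conf"],2)) for d in r.pinpoint(p,l)],[(np.round(d["rect"],1).tolist(),round(d["conf"],2)) for d in r.boxes_of(p,l)])
print(r.current_clock(), r.current_tcp_rot())
E
```

```text
pics
top 49.8092205800806 271.83570506310105 207.10812223199096 [ 2.169 -2.129  0.217] [0.075 0.538 0.954]
plate [([277.1, 191.6], 0.69)] [([278.6, 190.7, 109.0, 100.2], 0.92)]
tray_green [([363.3, 308.1], 0.96), ([207.0, 303.1], 0.9), ([440.7, 192.0], 0.87), ([79.4, 235.2], 0.72), ([210.9, 184.4], 0.66), ([292.0, 203.1], 0.64)] [([363.7, 311.2, 66.6, 106.3], 0.98), ([440.6, 190.2, 69.1, 98.0], 0.93), ([204.1, 304.1, 53.2, 103.1], 0.81), ([208.1, 184.6, 54.2, 97.4], 0.7), ([76.9, 237.6, 63.8, 100.5], 0.66), ([268.0, 176.3, 7.7, 18.4], 0.17)]
tray_red [([347.5, 195.7], 0.96)] [([350.9, 194.8, 48.6, 97.7], 0.61), ([266.4, 175.2, 11.9, 19.1], 0.42)]
nut1 [([292.8, 201.4], 0.7), ([260.8, 217.9], 0.53), ([266.2, 179.0], 0.18)] [([262.6, 217.7, 19.1, 17.3], 0.69), ([291.4, 202.8, 15.8, 17.3], 0.67), ([266.0, 149.7, 19.8, 21.5], 0.46)]
pawn [([268.7, 180.2], 0.59)] [([267.6, 175.6, 14.7, 15.4], 0.65)]
plug [([272.0, 105.2], 0.9), ([270.0, 173.9], 0.47)] [([271.2, 99.4, 27.9, 33.8], 0.85)]
vblock [([313.2, 111.2], 0.61)] [([313.1, 110.3, 33.9, 33.4], 0.8)]
side 53.10517392410512 281.80060971
[... 480 characters left out ...]
7.9, 195.8, 12.6, 14.3], 0.21)]
tray_red [([298.2, 183.1], 0.75)] [([297.6, 178.1, 78.3, 37.0], 0.67)]
nut1 [([237.1, 201.3], 0.68), ([302.4, 213.8], 0.48), ([285.7, 198.6], 0.47)] [([298.6, 212.2, 11.5, 15.3], 0.62), ([286.9, 194.2, 15.3, 9.8], 0.52), ([237.4, 202.6, 18.6, 14.0], 0.49)]
pawn [([261.1, 207.6], 0.76)] [([263.1, 198.9, 13.7, 26.2], 0.49)]
plug [([192.5, 205.6], 0.7)] [([193.3, 200.5, 25.4, 26.8], 0.89), ([247.3, 250.9, 112.0, 62.5], 0.51), ([270.4, 208.1, 111.5, 80.5], 0.46)]
vblock [] [([215.9, 179.0, 29.5, 32.2], 0.74)]
1.5 [[-9.35611815e-01  3.53030496e-01  2.45850765e-05]
 [ 3.53030496e-01  9.35611815e-01 -1.31607805e-05]
 [-2.76482449e-05 -3.63409999e-06 -1.00000000e+00]]
```

View pics/top0.png

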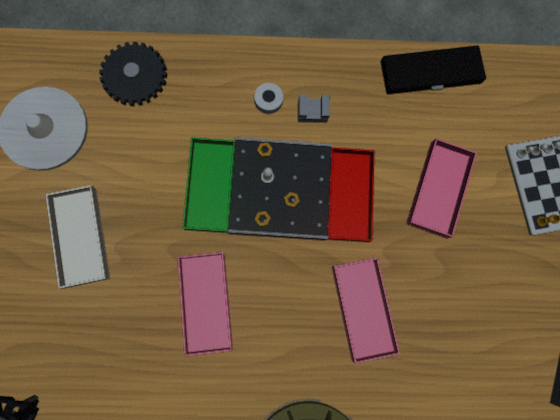

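View pics/side0.png

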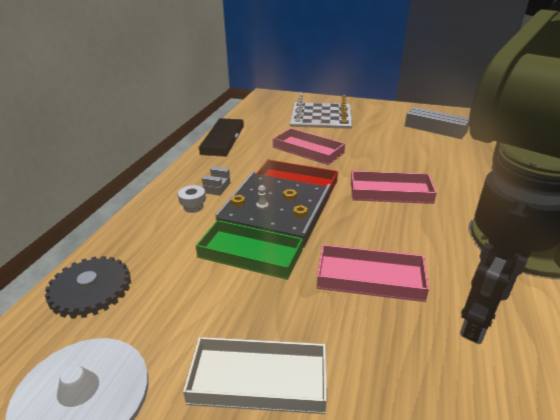

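```bash
python3 -c "
import cv2
a=cv2.imread('pics/top0.png')[60:280,170:390]
cv2.imwrite('pics/topc.png',cv2.resize(a,(600,600),interpolation=cv2.INTER_CUBIC))"
```

```text
(no output)
```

View pics/topc.png

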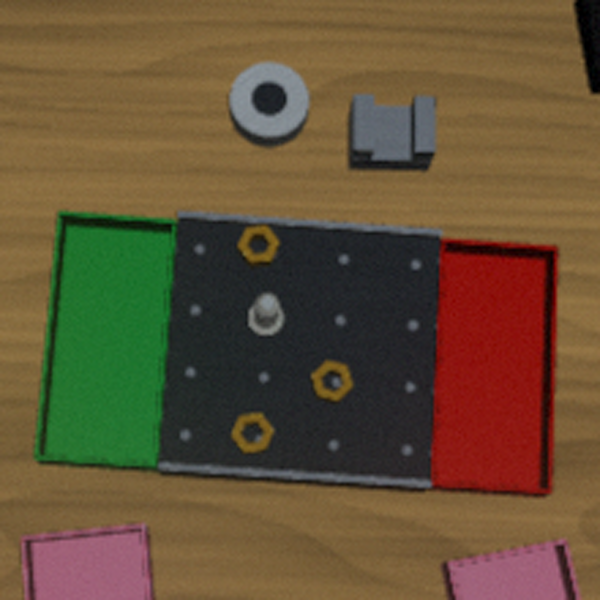

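The top view shows the green tray at (209,184) on the left end of the plate. Its look-alikes are pink at (204,303), (364,310) and (440,189), white at (77,237) and red at (350,195). The nuts are at about (265,149), (291,199) and (263,218). The pawn is at (267,176), the plug at (268,97) and the V-block at (313,107). Next I'll convert these to world positions.

```bash
cat > det.py <<'E'
from h import *
def blobs(mask,minA):
    n,l,s,c=cv2.connectedComponentsWithStats(mask.astype(np.uint8)); 
    return [(cv2.minEnclosingCircle(np.argwhere(l==i)[:,::-1].astype(np.float32)),s[i,4],c[i],np.argwhere(l==i)[:,::-1]) for i in range(1,n) if s[i,4]>=minA]
def nuts(p):
    hsv=cv2.cvtColor(cv2.GaussianBlur(p["color"],(3,3),0),cv2.COLOR_BGR2HSV)
    return (hsv[...,0]>12)&(hsv[...,0]<32)&(hsv[...,1]>120)
def green(p):
    hsv=cv2.cvtColor(p["color"],cv2.COLOR_BGR2HSV)
    return (hsv[...,0]>45)&(hsv[...,0]<75)&(hsv[...,1]>120)&(hsv[...,2]>30)
E
python3 - <<'E'
from det import *
p=r.get_image("top")
m=nuts(p); m[:138]=0;m[242:]=0;m[:,:236]=0;m[:,325:]=0
for c,A,cc,_ in blobs(m,25):
    print("nut",np.round(c[0],1),round(c[1],1),A,np.round(cc,1),np.round(ray(p,c[0],0.054),4))
g=max(blobs(green(p),300),key=lambda b:b[1]); rc=cv2.minAreaRect(g[3].astype(np.float32)); 
print("green",rc); B=[ray(p,x,0.034)for x in cv2.boxPoints(rc)];print(np.round(B,3),np.mean(B,0))
off=np.array([170,60])
C=[ray(p,np.array(x)*220/600+off,0.048) for x in [(178,214),(440,233),(430,486),(160,468)]]
print(np.round(C,4),np.mean(C,0))
for u in [(267.5,182)]: print("pawn base",ray(p,u,0.042))
for n,u,z in [("plug",(268.5,97.5),.048),("vb",(314,105),.047),("pawntop",(267.5,171),.085),("base",(311,420),0)]: print(n,np.round(ray(p,u,z),3))
q=r.get_image("side")
m=nuts(q); m[:180]=0;m[225:]=0;m[:,:225]=0;m[:,315:]=0
for c,A,cc,_ in blobs(m,25): print("nut side",np.round(cc,1),A,np.round(ray(q,cc,0.053),4))
for d in r.trace(q,"pawn")[:2]: print(d["rect"],ray(q,(d["rect"][0],d["rect"][1]+d["rect"][3]/2-2.5),0.04))
E
```

```text
nut [298.  139.5] 26.0 131 [304.5 139. ] [0.6905 0.0294 0.054 ]
nut [264.3 149.5] 7.8 156 [264.2 149.4] [0.6652 0.1046 0.054 ]
nut [291.4 199.4] 7.8 146 [291.1 199.2] [0.5533 0.0431 0.054 ]
nut [262.2 218.2] 7.7 143 [262.1 218.2] [0.5103 0.1063 0.054 ]
nut [280. 238.] 44.1 416 [271.3 238.9] [0.4679 0.0671 0.054 ]
green ((208.50653076171875, 184.41946411132812), (45.41851806640625, 92.50723266601562), 4.635463714599609)
[[0.486 0.281 0.034]
 [0.698 0.275 0.034]
 [0.692 0.172 0.034]
 [0.48  0.182 0.034]] [0.5889086  0.22758543 0.034     ]
[[ 0.6911  0.1704  0.048 ]
 [ 0.6806 -0.0467  0.048 ]
 [ 0.4701 -0.0374  0.048 ]
 [ 0.4803  0.1785  0.048 ]] [0.58050177 0.06618457 0.048     ]
pawn base [0.59388985 0.09597745 0.042     ]
plug [0.791 0.097 0.048]
vb [ 0.776 -0.008  0.047]
pawntop [0.608 0.097 0.085]
base [ 0.084 -0.007  0.   ]
nut side [231.7 187.3] 145 [0.7017 0.0606 0.053 ]
nut side [289.6 194.3] 128 [0.5531 0.0508 0.053 ]
nut side [237.9 200.4] 133 [0.6638 0.1126 0.053 ]
nut side [299.9 211.1] 146 [0.51  0.114 0.053]
[261.8, 197.4, 9.6, 25.2] [0.60572451 0.1067583  0.04      ]
```

```bash
cat > geo.py <<'E'
from det import *
C=np.array([.5805,.0662]); v=np.array([.048,.99885]); u=np.array([.99885,-.048])
def W(x,y,z): return [*(C+x*u+y*v),z]
def PF(P): d=np.array(P)[:2]-C; return np.array([d@u,d@v])
def ori(a=0):  # tool x along plate y rotated by a (ccw)
    c,s=np.cos(a),np.sin(a); d=np.array([[c,-s],[s,c]])@v
    return np.array([[d[0],d[1],0],[d[1],-d[0],0],[0,0,-1.]]).T
E
python3 - <<'E'
from geo import *
r.command_gripper(0.0)
r.move_to(W(-.026,-.066,.16),ori())
print(r.current_clock(),r.current_joint_positions(),r.current_position())
T=np.eye(4);T[:3,:3]=r.current_tcp_rot();T[:3,3]=r.current_position()
p=r.get_image("wrist");cv2.imwrite("pics/w1.png",p["color"])
q=r.get_image("top");cv2.imwrite("pics/t1.png",q["color"])
M=np.linalg.inv(T@np.array(p["T_tool_cam"]));p["rvec"]=cv2.Rodrigues(M[:3,:3])[0];p["tvec"]=M[:3,3]
for c,A,cc,_ in blobs(nuts(p),150): print(np.round(c[0],1),round(c[1],1),A,np.round(ray(p,c[0],.054),4),PF(ray(p,c[0],.054)))
for l in ["nut1","pawn"]:
  for d in r.pinpoint(p,l): print(l,d["conf"],d["xy"],PF(ray(p,d["xy"],.048 if l=="nut1" else .04)))
print("TCP px",proj(p,[r.current_position()]))
E
```

```text
4.6667 [-6.23310312e-02  3.70873440e-01  1.59922704e+00  8.28095030e-05
  1.17134220e+00 -1.56888397e-02] [0.55138692 0.00227683 0.1600988 ]
[457.  48.] 33.0 2168 [0.6653 0.1043 0.054 ] [0.08283761 0.04215648]
[210.  56.] 29.4 1624 [0.5111 0.1069 0.054 ] [-0.07132245  0.03733745]
[283.5 154. ] 24.6 1199 [0.5544 0.0436 0.054 ] [-0.02502317 -0.02382342]
nut1 0.97 [283.1, 154.7] [-0.02526659 -0.02517203]
nut1 0.88 [452.4, 44.1] [0.08221011 0.04515108]
nut1 0.8 [210.4, 58.9] [-0.07224733  0.03622775]
pawn 0.56 [356.3, 66.6] [0.02345576 0.03238189]
TCP px [[282.10103057 285.01109118]]
```

View pics/w1.png

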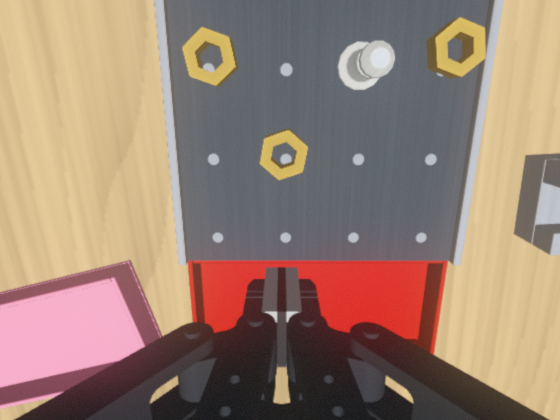

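View pics/t1.png

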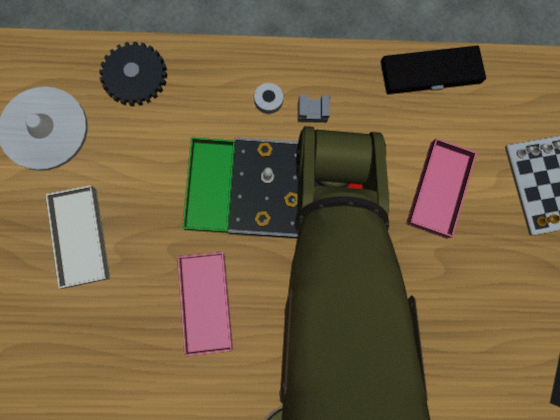

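The wrist view agrees with the top view to about 1 mm: nuts at (210,56), (283,154) and (457,48), pawn at (360,62). I want to check the knuckle height against the pawn in the side view.

```bash
python3 - <<'E'
from geo import *
q=r.get_image("side");a=q["color"][60:270,170:450]
P=np.array(r.current_position())
k=proj(q,[P+[0,0,h] for h in (0,.02,.04,.052,.06,.073)])
print(k)
b=cv2.resize(a,(800,600),interpolation=cv2.INTER_CUBIC)
for x in k: cv2.circle(b,tuple(int(t) for t in ((x-[170,60])*[800/280,600/210])),3,(0,0,255),-1)
cv2.imwrite("pics/s1.png",b)
E
```

```text
[[296.13216356 145.99144762]
 [296.23063991 138.27165093]
 [296.33136432 130.37562357]
 [296.39291027 125.55088873]
 [296.43441465 122.29726126]
 [296.5026831  116.94553435]]
```

View pics/s1.png

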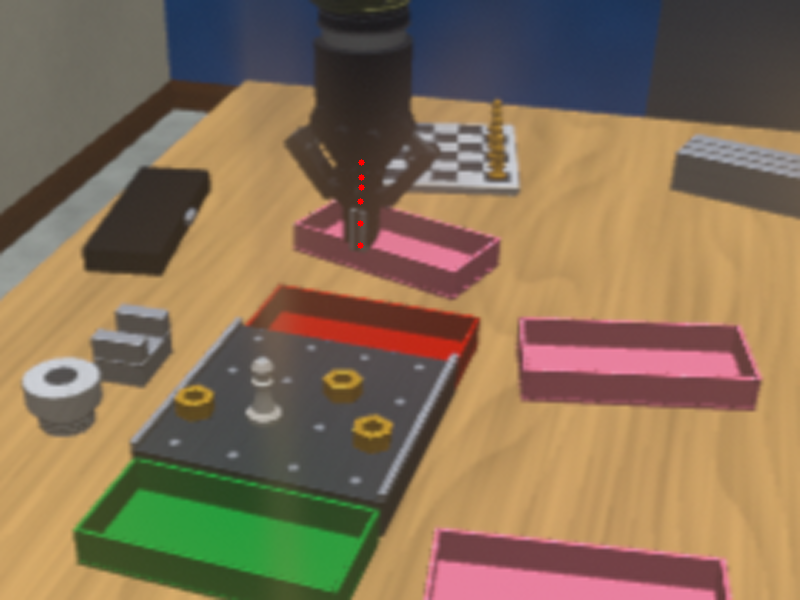

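The knuckles are widest in the jaw direction, so I'll turn the jaws along the push direction. That makes a 22 mm wide pusher and leaves plenty of room to the pawn. The middle nut goes first.

```bash
cat >> geo.py <<'E'
Z=.0455
def sweep(x0,y0,x1,y1,a,speed=.06):
    o=ori(np.pi/2+a)
    r.move_to(W(x0,y0,.14),o)
    f0=np.array(r.current_wrist_force())
    s=r.movel(W(x0,y0,Z),speed=.12,stop_force=12); print("down stop",s,r.current_position())
    if s: return
    s=r.movel(W(x1,y1,Z),speed=speed,stop_force=25); print("push stop",s,PF(r.current_position()),np.array(r.current_wrist_force())-f0)
    P=np.array(r.current_position()); P[2]=.14
    r.movel(P,speed=.2)
    print(r.current_clock())
def look(n):
    T=np.eye(4);T[:3,:3]=r.current_tcp_rot();T[:3,3]=r.current_position()
    p=r.get_image("wrist");cv2.imwrite(f"pics/w{n}.png",p["color"])
    M=np.linalg.inv(T@np.array(p["T_tool_cam"]));p["rvec"]=cv2.Rodrigues(M[:3,:3])[0];p["tvec"]=M[:3,3]
    q=r.get_image("side");cv2.imwrite(f"pics/s{n}.png",cv2.resize(q["color"][130:290,180:340],(600,600),interpolation=cv2.INTER_CUBIC))
    for c,A,cc,_ in blobs(nuts(p),150): print("wrist nut",np.round(c[0],1),A,PF(ray(p,c[0],.054)))
    return p,q
E
python3 - <<'E'
from geo import *
sweep(-.0255,-.068,-.0255,.130,0)
look(2)
E
```

```text
down stop False [ 5.52193503e-01 -5.31130786e-04  4.62088574e-02]
push stop False [-0.02548828  0.1299142 ] [-0.31399523  0.39714992  0.28098575]
11.3333
wrist nut [134.1 151. ] 1937 [-0.07330113  0.0381126 ]
wrist nut [315.1 221.5] 1057 [-0.02735307  0.15142673]
```

View pics/s2.png

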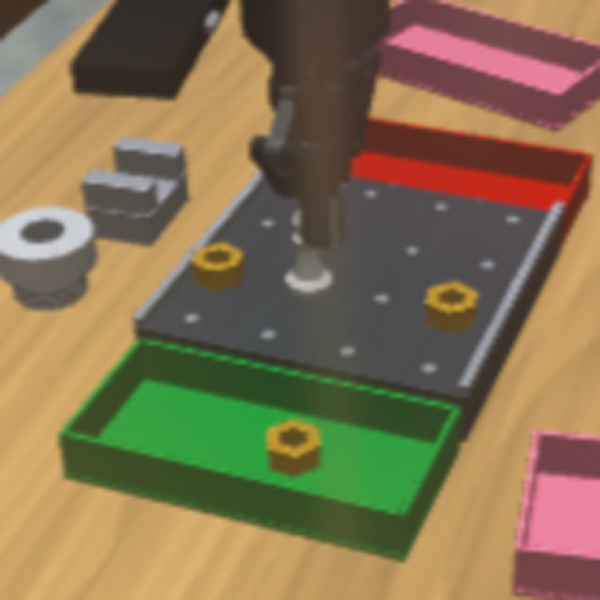

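View pics/w2.png

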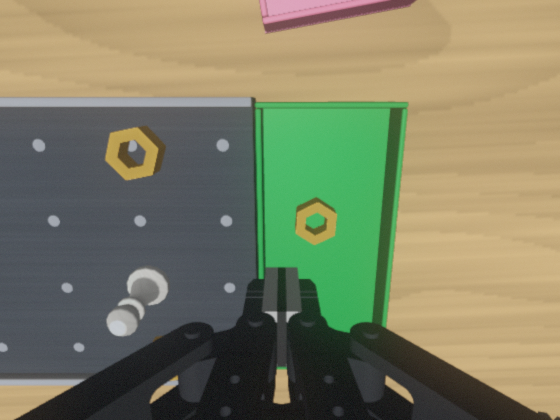

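The first nut is flat in the green tray at wrist pixel (316,222), and the pawn is still standing. Next come the other two. The far nut gets a slight inward slant so it clears the tray's side wall.

```bash
python3 - <<'E'
from geo import *
sweep(-.0715,-.006,-.0705,.130,0)
look(3)
E
```

```text
down stop False [0.50921065 0.06381816 0.04610039]
push stop False [-0.07048336  0.12983629] [1.06505666 0.51587283 0.1062975 ]
16.0417
wrist nut [311.3 196.9] 1076 [-0.08899303  0.14839632]
wrist nut [314.  273.5] 813 [-0.03465745  0.15159454]
```

View pics/s3.png

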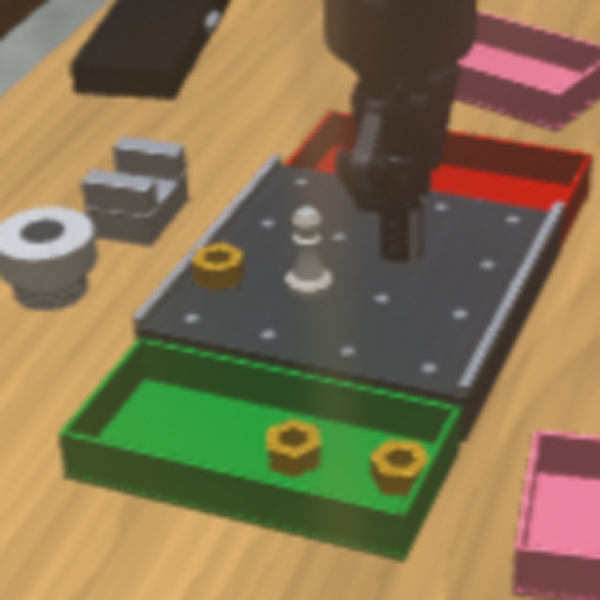

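Two nuts are lying flat in the tray and the pawn hasn't moved. The last nut is next.

```bash
python3 - <<'E'
from geo import *
r.movel(W(-.02,.08,.16),speed=.25)
sweep(.0862,.000,.0758,.130,.08)
look(4)
E
```

```text
down stop False [0.6670632  0.06218708 0.04649853]
push stop False [0.07585797 0.12978534] [ 0.39163372 -0.40149968 -0.33960788]
21.075
wrist nut [330.  84.] 1251 [-0.01307603  0.15066996]
wrist nut [316.5 199.1] 1068 [0.05691589 0.15037935]
```

View pics/s4.png

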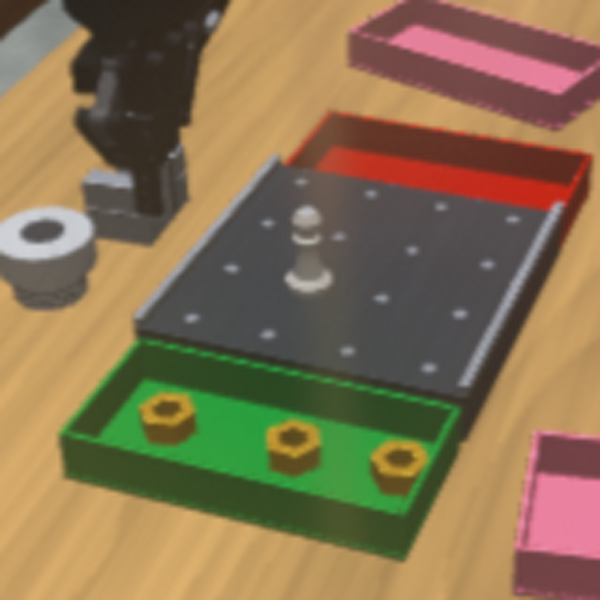

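View pics/w4.png

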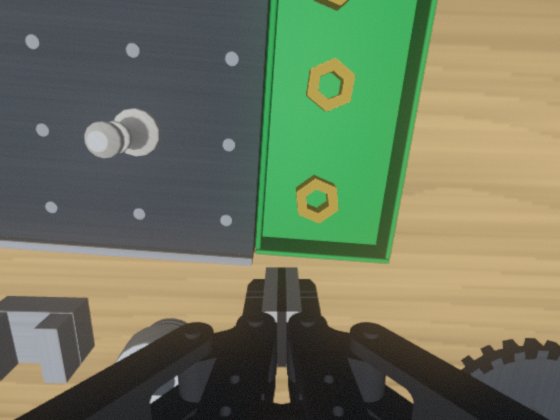

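All three nuts are flat in the green tray, at side-crop pixels (167,417), (293,445) and (398,465). The pawn, plug and V-block are where they were. I'll take the arm clear and hand in.

```bash
python3 - <<'E'
from geo import *
P=np.array(r.current_position());P[2]=.22
r.movel(P,speed=.2); r.pause(.5)
p=r.get_image("side"); o=cv2.imread("pics/side0.png")
for l in ["pawn","plug","vblock"]: print(l,[np.round(d["rect"],1).tolist() for d in r.boxes_of(p,l)[:1]])
print(r.current_clock()); r.hand_in()
E
```

```text
pawn [[263.1, 199.5, 9.9, 25.8]]
plug [[190.7, 198.6, 27.7, 23.3]]
vblock [[215.9, 178.8, 29.6, 29.5]]
22.425
the job is handed in; nothing more can be done
```

I swept all three brass nuts along the plate into the green tray with closed fingers, one straight push each, and handed the job in at about 22.4 s. No verdict was reported.

- **Nuts:** The last side picture shows all three lying flat in the green tray.
- **Forces:** No stop force tripped, and the wrist force had changed by only about 1 N at the end of each push.
- **Bystanders:** The pawn, plug and V-block all stand upright. The pawn's and V-block's boxes in the side view are within a pixel of their starting positions. The plug's box is about 2 to 3 pixels off, which I take as detector scatter because the arm never came near it.
- **Disagreement:** The side camera's nut positions read about 7 mm farther along y than the top camera's. I put this down to the nuts' visible side faces, and used the top positions because the wrist camera agreed with them to about 1 mm.

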